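Pull down the high flap of the table cupboard with the hook rod

TASK

Take the hook rod and open the high drop-front flap of the cupboard with it: feel the hook into the steel eye on the flap, tug the flap out of its catch and ease it all the way down until it rests level, gently, without letting it drop or forcing anything, and without touching the cupboard with the gripper. Then unhook the rod and lay it flat back down on the open table, leaving the cup, the spoon rest and the pepper mill as they stand.

Things in the scene. Friction and masses are not known exactly. Their poses are not given: they have to be found in the camera images.
- hook_rod: Hook rod, loose, flat on the table: dark wooden grip 110 x 18 x 22 mm (length, width, height), then a 6 mm steel shank ending in a hook. Origin under the middle of the grip; x runs along the rod to the hook, y left, z up. All steel lies 11 mm above the underside. 0.15 kg, balances 35 mm ahead of the origin. Gripped at the middle of the grip with 100 N it stays straight in the fingers.
- hook_finger (a point): Middle of the hook's finger, at x = 160, y = 18, z = 11 mm of the rod, same axes. The shank runs along y = 0 to x = 149 mm and bends to the left within 9 mm; the finger, 6 mm thick, then runs straight left (+y) at x = 160 mm to its round tip at y = 28 mm.
- hutch: Wooden table cupboard, fixed to the table, 380 mm wide, 308 mm high: open cubby below (150 mm high), above it a compartment closed by the flap. Origin on the table right under the middle of the flap's hinge axis; x points into the cupboard, y to the left, z up. Outer face of the closed flap at x = 0, front of the cubby's sides at -49 mm, of the top board at -12, back at 186.
- flap_hinge (a point): Middle of the flap's hinge axis, which runs along y at the foot of its outer face, 150 mm above the table; fixed. x points into the cupboard, y to the left, z up. The flap (376 wide, 140 high, 16 mm thick, 0.4 to 0.65 kg) swings its top edge toward the robot and down about this axis.
- flap_mid (a point): Point on the flap's outer face, middle of its width, 112 mm from the hinge axis; turns with the flap (closed: x into the cupboard, y left, z up). The eye is a steel ring, hole 16 mm running along y, wire 4.4 mm, centre 24 mm in front of the face (x = -24, z = 0), clamped by hand in a level slot up to 70 mm left or right of this point; where is not measured: see or feel it.
- flap (a joint): Angle of the flap, rad: 0 closed, upright; 1.571 fully down, level on the cubby's side panels. A spring roller catch inside its top edge gives way to a pull of 8 to 10 N at the eye within the first 0.1 rad; after that the hinge drags only a little (0.06 N m) and the flap falls unless something bears it. It is light work: no touch or pull above 15 N.
- cup_small: Small striped cup, 65 x 88 x 50 mm, loose on the table in front of the cupboard's left half; origin under its middle. Bystander.
- spoon_rest: White spoon rest, 80 x 146 x 16 mm, loose on the table in front of the cupboard's right half; origin under its middle. Bystander.
- pepper_mill: Wooden pepper mill, 58 mm across, 170 mm high, loose on the table left of the cupboard; origin under its middle. Bystander.
Not all that is in view belongs to the job. Of the things shaped like the hook_rod, the wooden one is meant.

How it is judged:
By the outcome, as a careful person would: the job done as asked, in the order asked, and still so for the second after the job is handed in, with the robot touching nothing.
It also fails if it takes over 67 s, if anything falls off the work surface, if the arm or the gripper's body presses on something with over 40 N, if the wrist force passes 120 N, or if a joint passes its speed limit or range.

ROBOT

A 6-joint arm with a two-finger parallel gripper is mounted at the origin on a cart in front of the work surface, level with it; the furniture and walls round the work are solid. World frame = base frame: x ahead of the robot, y to its left, z up, the work surface at z = 0. Lengths are in mm, angles in rad, forces in N, time in s.
With the tool pointing down it reaches from about 275 to 850 mm from the base axis. Payload 5.2 kg.
Tool frame: the origin (TCP) lies at the very end of the fingers, on their centre line; the grasp point (between the pads) lies 19 mm behind it; z points along the fingers, y is the line along which they close (so a half turn about z gives the same grasp; the last joint's range is limited). The gripper opens to 85 mm and grips with 20 to 120 N. Pads are 22 mm wide; open, the fingers measure 114 mm over their backs; the gripper's body (76 mm by 85 mm) begins 54 mm behind the grasp point. The pads swing forward as they close: fully open they stand 13 mm farther back than shut.
Start: joints at [-1.405, 0.259, 1.535, -0, 1.348, -0.203], TCP at [198.294, -513.015, 231.31] pointing down, gripper open.
Joint ranges: [-3.14, 3.14], [-0.91, 2.08], [0.19, 2.58], [-1.22, 4.36], [0.22, 2.71], [-3.12, 3.12]. Speed limits (rad/s): [2.57, 2.57, 3.14, 3.14, 3.14, 3.14].

INTERFACE

Orientations are given as a rotation vector (axis times angle).
In Python, from bench import state, snapshot, sign_off, trace, spot_point gives the robot as it stands.
- The arm moves only by the tool arm_command, never from a script. Its argument "increments" is a list that holds one entry, the list of rows, each a list of 6 numbers: the shift along the tool's x, y, z in cm, then the turn, a rotation vector about the tool's x, y, z in rad. A call has 1 to 20 rows; each row shifts and turns the commanded pose from where the row before left it, along the tool's axes as they then stand; what a row does not reach is not made up. A row lasts 1/8 s, in which the tool goes at most 62.5 mm and 10.7 degrees, less where a joint would pass 70% of its speed; a pose out of reach is approached as far as the arm can. A call with a gripper value outside its range is refused whole. "jaw" is the closure, from -1 (fully open) to 1 (shut), set as the call begins (left out, the last holds). The fingers move at their own pace and stop on an object; "grip_force" is the grip in N (left out, the last holds). Time passes only in rows, so rows that do not move let the fingers close. It gives the time, the measured TCP pose, the force, the opening and the grip force at its end, in the units of the state.
- state(): the state, without advancing time (a new reading comes with each control period).
- snapshot(name): name is "side" or "top" or "wrist"; returns a dict with "img" (420x560x3 uint8, blue, green, red), "fovy" (degrees; the focal length in pixels is half the picture's height over the tangent of half this angle, whatever the lens; pixels are square), "cx", "cy" (the principal point, pixels), "extrinsics" (4x4, takes a point from camera to world coordinates); the wrist camera has in their place "hand_eye" (4x4, takes a point from camera to tool coordinates, whose origin is the TCP and whose axes are the flange's). Camera axes: x right, y up, looking along -z (the intrinsics and any distortion apply to the point x, -y, -z); pixel columns grow to the right and rows downward; lengths in mm; the calibration is good to about 2 mm. A picture is of the moment at which its call begins: read the wrist's pose just before it. There is no depth.
- sign_off(): hands the job in; it is judged then, once.
Trained networks look in a picture, given as the dict that the camera call returned (one of the last four; its "shot" number tells which), for a name from the list of things; names that differ only in an ending like _2 or _b are one class to them, and where a whole thing is asked for, a point or a joint stands for the part that bears it (a point fixed in the world has none). Each returns a list of dicts, best first, with "conf" (0 to 1); they miss things now and then, are a little off and sometimes report something else, mostly with a low value. They report only what shows in the picture. A call takes as long as a camera call. They do not tell look-alikes from the thing itself.
- trace(name, picture): "mask" (420x560 bool, what is visible of it).
- spot_point(name, picture): "at" ([x, y, z] in mm, in the coordinates of the camera as it stood for that picture, good to about 4 mm: a listed point, or the origin of a listed thing).
The state is a dict: "clock": time; "joint_pos": joint angles; "joint_velocities": joint speeds; "tau": joint torques, N m; "tool_pos": TCP position; "tool_rot": TCP orientation; "contact_force": force on the tool from outside, world axes, zero at the start; "torque": the same for the moment, N m; "opening": finger opening in mm; "gripper_force": force on a finger pad.
Only numpy, scipy, OpenCV 4.12 (cv2) and the standard library are available. Lean on these libraries where they do the work, as an engineer would, in place of code of your own. Each camera call takes 0.05 s, during which the arm holds its last target. There are 200 camera calls.

## Working session

There is one attempt and no reset: what is moved stays moved. The work goes in short steps, Python scripts to look and compute and a tool call to move; the robot and the scene stay as the last step left them, time stands still between calls to the robot, and variables do not carry over. Pictures are saved under pics/ and viewed, at most 13 in all, crops included, and the job is handed in when it is done.

Besides the shell and the picture viewer there is one more tool, called after "Call:" as name(argument=value, ...) on one line, values as JSON. arm_command: Moves the arm, as the interface text tells. Its arguments: {"type":"object","properties":{"increments":{"type":"array"},"jaw":{"type":"number"},"grip_force":{"type":"number"}},"required":["increments"]}

```bash
mkdir -p pics; cat > h.py <<'E'
import numpy as np, cv2, json
from scipy.spatial.transform import Rotation as R
from bench import state, snapshot, sign_off, trace, spot_point
def T(s):
    M=np.eye(4); M[:3,:3]=R.from_rotvec(s["tool_rot"]).as_matrix(); M[:3,3]=s["tool_pos"]; return M
def shot(n):
    s=state(); p=snapshot(n)
    p["W"]=np.array(p["extrinsics"]) if "extrinsics" in p else T(s)@np.array(p["hand_eye"])
    return p
def w(p,at): return (p["W"]@np.r_[at,1])[:3]
def f(p): return 210/np.tan(np.radians(p["fovy"])/2)
def px(p,X):
    c=np.linalg.inv(p["W"])@np.r_[X,1]; return np.array([p["cx"]+f(p)*c[0]/-c[2], p["cy"]+f(p)*c[1]/c[2]])
def ray(p,u,v,z):
    d=p["W"][:3,:3]@np.array([(u-p["cx"])/f(p),-(v-p["cy"])/f(p),-1]); o=p["W"][:3,3]; return o+d*(z-o[2])/d[2]
E
python3 - <<'E'
from h import *
ims=[]
for n in ("side","top"):
    p=shot(n); ims.append(p["img"]); print(n,{k:v for k,v in p.items() if k not in("img","W")})
    for t in ["hook_rod","hook_finger","hutch","flap_hinge","flap_mid","cup_small","spoon_rest","pepper_mill"]:
        for r in spot_point(t,p)[:3]: print(t,round(r["conf"],2),w(p,r["at"]).round(),px(p,w(p,r["at"])).round())
    cv2.imwrite(f"pics/{n}0.png",p["img"])
print(state())
E
```

```text
side {'fovy': 54.92293933707602, 'cx': 282.06975642366405, 'cy': 208.61949423486192, 'extrinsics': array([[ 9.97203874e-01,  3.10408564e-02, -6.79771903e-02,
         4.79014836e+02],
       [-7.46625341e-02,  3.75472440e-01, -9.23821386e-01,
        -8.60599935e+02],
       [-3.15264551e-03,  9.26313614e-01,  3.76740160e-01,
         5.84167164e+02],
       [ 0.00000000e+00,  0.00000000e+00,  0.00000000e+00,
         1.00000000e+00]]), 'shot': 1}
hook_rod 0.69 [ 470. -181.   -2.] [254. 346.]
hook_rod 0.68 [395. 145.   0.] [226. 267.]
hook_finger 0.61 [403. -20.  10.] [226. 298.]
hook_finger 0.55 [ 632. -167.    7.] [330. 334.]
hook_finger 0.4 [526. 272.  -2.] [271. 246.]
hutch 0.77 [653. 193.  -5.] [314. 257.]
flap_hinge 0.69 [654. 193. 148.] [316. 210.]
flap_mid 0.74 [ 629. -168.    8.] [329. 334.]
flap_mid 0.65 [652. 196. 261.] [317. 171.]
cup_small 0.65 [524. 272.   1.] [270. 245.]
spoon_rest 0.69 [610.  12.   0.] [308. 290.]
pepper_mill 0.66 [471. 394.   5.] [253. 228.]
top {'fovy': 48.61122199154175, 'cx': 290.95092902281175, 'cy': 219.37118855922654, 'extrinsics': array([[ 1.2
[... 833 characters left out ...]
.]
{'clock': 0.9, 'joint_pos': array([-1.40478771e+00,  2.58596039e-01,  1.53499277e+00, -3.40288898e-05,
        1.34801593e+00, -2.02786792e-01]), 'joint_velocities': array([-0.00233656, -0.00131752,  0.00027984, -0.00030203, -0.00124169,
        0.00118496]), 'tau': array([-3.48161011e-03, -4.45918608e+01, -2.90898067e+01, -4.33146442e-04,
        8.01320639e-04, -6.20108018e-07]), 'tool_pos': array([ 198.28817762, -513.01274647,  231.31478094]), 'tool_rot': array([-3.08831815e+00, -5.76034381e-01,  5.17732662e-05]), 'contact_force': array([-0.89094372,  1.26657305,  0.56237249]), 'torque': array([-0.0249251 ,  0.00527668, -0.02951   ]), 'gripper_force': 0.0, 'opening': 85.56823306317952}
```

```bash
python3 - <<'E'
import cv2,numpy as np
s=cv2.imread("pics/side0.png");t=cv2.imread("pics/top0.png")
cv2.imwrite("pics/a.png",cv2.resize(s[90:400,130:500],None,fx=2.1,fy=1.9,interpolation=3)[:600,:800])
cv2.imwrite("pics/b.png",cv2.resize(t[100:320,150:450],None,fx=2.6,fy=2.6,interpolation=3))
E
```

```text
(no output)
```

View pics/a.png

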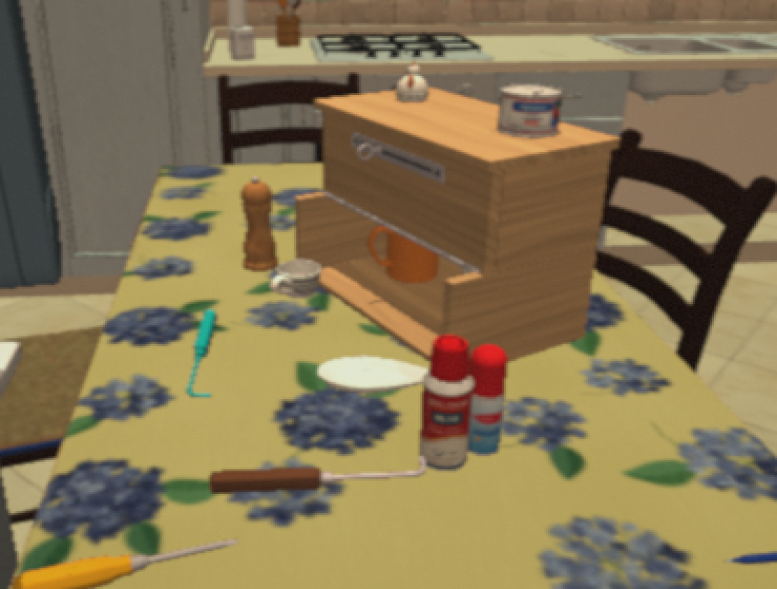

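View pics/b.png

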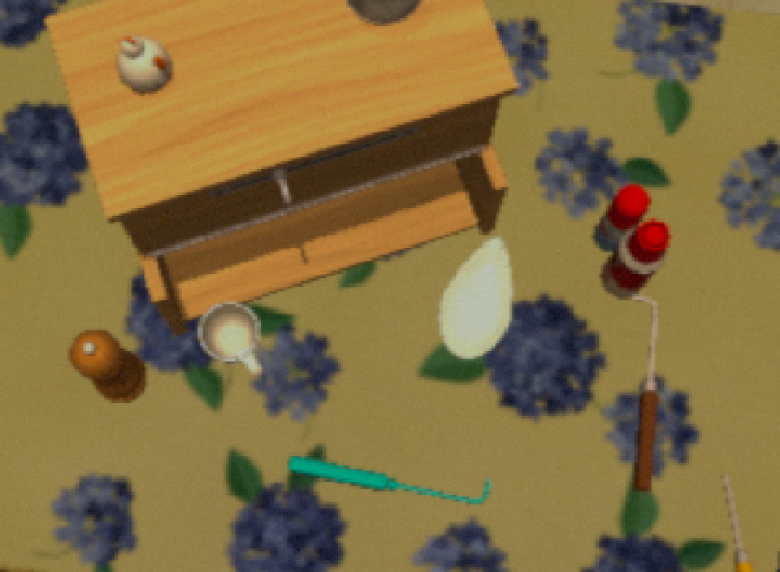

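Side crop: the brown wooden hook rod is at about (265,480), which is (256,343) in the full picture. The teal hook at (205,335) and the yellow screwdriver at bottom left are the look-alikes. The wooden one fits the description. The eye sits left of the flap's middle: side crop (362,148), top crop (283,187). Two bottles stand close to the hook tip.

```bash
python3 - <<'E'
from h import *
s=shot("side"); t=shot("top")
def tri(a,b):
    A=[];B=[]
    for p,uv in((s,a),(t,b)):
        d=p["W"][:3,:3]@np.array([(uv[0]-p["cx"])/f(p),-(uv[1]-p["cy"])/f(p),-1]); d/=np.linalg.norm(d)
        P=np.eye(3)-np.outer(d,d); A.append(P);B.append(P@p["W"][:3,3])
    return np.linalg.lstsq(np.vstack(A),np.hstack(B),rcond=None)[0]
print("eye tri",tri((304,167.5),(258.7,172)))
# hinge line ends & top board front edge from the top view
for z,a,b in((150,(207.7,196.2),(338.5,157.7)),(308,(192,182.5),(348.5,134.5))):
    A,B=ray(t,*a,z),ray(t,*b,z); print(A.round(),B.round(),np.linalg.norm(A-B),"yaw",np.arctan2(A[1]-B[1],A[0]-B[0])-np.pi/2)
for p,z in((s,11),(t,11)):
    for r in trace("hook_rod",p)[:3]:
        m=r["mask"]; v,u=np.nonzero(m)
        X=np.array([ray(p,a,b,z)[:2] for a,b in zip(u,v)]); c=X.mean(0)
        d=np.linalg.svd(X-c,full_matrices=False)[2][0]; q=(X-c)@d
        print(r["conf"],len(u),c.round(),d.round(3),q.min(),q.max())
# brown grip in both views
for p,nm in((s,(230,335,290,360)),(t,(375,230,415,300))):
    x0,y0,x1,y1=nm; I=p["img"][y0:y1,x0:x1].astype(int); m=(I[...,2]<140)&(I[...,2]>I[...,0]*1.5)&(I[...,2]>I[...,1]*1.35)
    v,u=np.nonzero(m); X=np.array([ray(p,a+x0,b+y0,14)[:2] for a,b in zip(u,v)]); c=np.median(X,0); d=np.linalg.svd(X-X.mean(0),full_matrices=False)[2][0]; print("grip",len(u),c,(X.min(0)+X.max(0))/2,X.max(0)-X.min(0),d)
cv2.imwrite("pics/c.png",np.hstack([cv2.resize(s["img"][140:200,270:350],None,fx=5,fy=5,interpolation=2),cv2.resize(t["img"][140:200,220:300],None,fx=5,fy=5,interpolation=2)]))
cv2.imwrite("pics/c.png",np.vstack([cv2.imread("pics/c.png"),np.hstack([cv2.resize(s["img"][310:370,225:345],(400,200),interpolation=2),cv2.resize(t["img"][200:290,350:450],(400,200),interpolation=2)])]))
E
```

```text
eye tri [620.01838603 217.10052766 266.22924334]
[579. 353. 150.] [729.  24. 150.] 361.7318666496646 yaw 0.4277872410965662
[561. 360. 308.] [724.  17. 308.] 379.6463597477422 yaw 0.44329557976915535
0.68 722 [ 485. -185.] [ 1.    -0.015] -65.92757113235305 147.13538816832158
0.83 362 [394. 112.] [-0.058 -0.998] -85.70946433984868 131.36624798143146
0.65 287 [ 478. -184.] [-1.     0.009] -65.07111458036613 58.92679304747634
grip 533 [ 473.67896333 -188.20110347] [ 472.93609716 -187.51579487] [106.42902086  32.91576881] [-9.99999857e-01  5.34764768e-04]
grip 245 [ 473.71956047 -184.02034552] [ 473.5824739 -184.4558808] [108.85443634  19.41924673] [-0.99991593  0.01296656]
```

View pics/c.png

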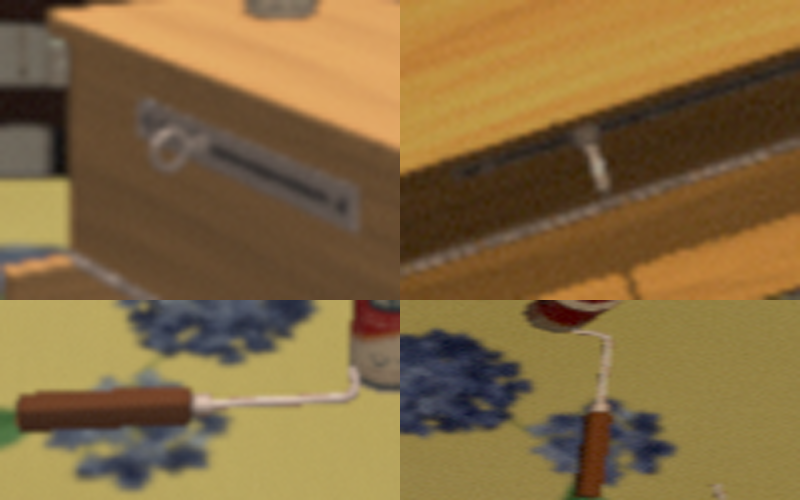

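The crop confirms that the wooden-gripped rod, at side (254,346) and top (397,269), is the one meant, since it has the dark wood grip and steel shank. The ring is at side (303.6,169.4) and top (259.7,174). Next I'll move above the rod.

Call:
arm_command(increments=[[[0, 0, 0, 0, 0, 0.185], [0, 0, 0, 0, 0, 0.184], [2.75, -3.28, 0.9, 0, 0, 0], [2.75, -3.28, 0.9, 0, 0, 0], [2.75, -3.28, 0.9, 0, 0, 0], [2.75, -3.28, 0.9, 0, 0, 0], [2.75, -3.28, 0.9, 0, 0, 0], [2.75, -3.28, 0.9, 0, 0, 0], [2.75, -3.28, 0.9, 0, 0, 0], [2.75, -3.28, 0.9, 0, 0, 0], [2.75, -3.28, 0.9, 0, 0, 0], [2.75, -3.28, 0.9, 0, 0, 0], [0, 0, 0, 0, 0, 0], [0, 0, 0, 0, 0, 0]]], jaw=-1)

```text
clock: 2.85
tool_pos: [473.3, -185.3, 141.4]
tool_rot: [3.141, 0.001, -0.0]
contact_force: [-0.6, -1.4, -0.7]
opening: 85.4
gripper_force: 0.0
```

```bash
cat >> h.py <<'E'
def yaw(s): r=R.from_rotvec(s["tool_rot"]).as_matrix(); return np.arctan2(r[1,0],r[0,0])
def go(X,ph):
    "tool-frame shift (cm) from the present pose to world X, then turn to yaw ph about tool z"
    s=state(); r=R.from_rotvec(s["tool_rot"]).as_matrix()
    print("shift cm",(r.T@(np.array(X)-s["tool_pos"])/10).round(2),"turn z",round(yaw(s)-ph,4),"full rotvec",(R.from_matrix(r).inv()*R.from_euler("z",ph)*R.from_rotvec([np.pi,0,0])).as_rotvec().round(3))
E
python3 - <<'E'
from h import *
s=state(); print(s["clock"],s["tool_pos"],yaw(s),s["joint_pos"])
p=shot("wrist"); cv2.imwrite("pics/w1.png",p["img"])
for n in("hook_rod","hook_finger"):
    for r in spot_point(n,p)[:2]: print(n,r["conf"],w(p,r["at"]).round(1))
I=p["img"].astype(int); m=((I[...,2]<150)&(I[...,2]>I[...,0]*1.5)&(I[...,2]>I[...,1]*1.35)).astype(np.uint8)
n,l,st,c=cv2.connectedComponentsWithStats(m); k=1+st[1:,4].argmax(); v,u=np.nonzero(l==k)
X=np.array([ray(p,a,b,18)[:2] for a,b in zip(u,v)]); print("grip",len(u),(X.min(0)+X.max(0))/2,X.max(0)-X.min(0),np.median(X,0),np.linalg.svd(X-X.mean(0),full_matrices=False)[2][0])
E
```

```text
2.85 [ 473.25329002 -185.25257656  141.37361641] 0.0006726519622768799 [-5.92559507e-01  2.65621577e-01  1.76169877e+00 -5.16663322e-04
  1.11427055e+00  9.77791879e-01]
hook_rod 0.87 [ 4.746e+02 -1.879e+02 -1.000e-01]
hook_finger 0.7 [402.9 -21.3  13.2]
grip 2039 [ 464.86917434 -184.69375076] [89.82276479 17.62572934] [ 465.25345816 -185.357427  ] [-0.99961721  0.02766634]
```

View pics/w1.png

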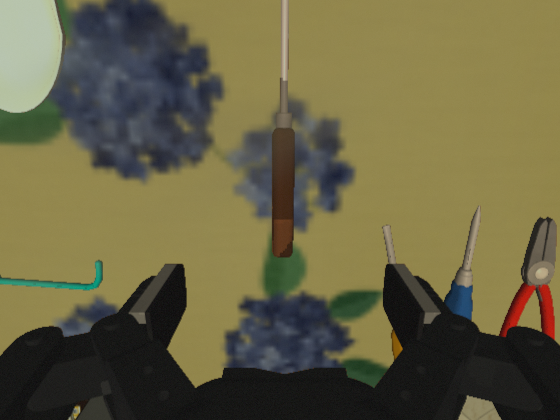

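Wrist view: the rod grip spans (283,128) to (283,257), straight ahead, with a yaw near 0. It is centred between the fingers, so I'll descend and grasp.

Call:
arm_command(increments=[[[0, 0, 2.5, 0, 0, 0], [0, 0, 2.5, 0, 0, 0], [0, 0, 2.5, 0, 0, 0], [0, 0, 2.5, 0, 0, 0], [0, 0, 2.0, 0, 0, 0], [0, 0, 1.3, 0, 0, 0], [0, 0, 0.5, 0, 0, 0], [0, 0, 0, 0, 0, 0]]])

```text
clock: 4.0
tool_pos: [473.4, -185.4, 3.5]
tool_rot: [3.141, -0.001, 0.0]
contact_force: [0.7, -0.6, 0.4]
opening: 85.4
gripper_force: 0.0
```

Call:
arm_command(increments=[[[0, 0, 0, 0, 0, 0], [0, 0, 0, 0, 0, 0], [0, 0, 0, 0, 0, 0], [0, 0, 0, 0, 0, 0], [0, 0, 0, 0, 0, 0], [0, 0, 0, 0, 0, 0]]], jaw=1, grip_force=100)

```text
clock: 4.75
tool_pos: [473.5, -185.1, 3.9]
tool_rot: [3.141, -0.0, 0.001]
contact_force: [-0.8, 0.2, 4.9]
opening: 15.8
gripper_force: 98.1
```

Call:
arm_command(increments=[[[0, 0, -0.3, 0, 0, 0], [0, 0, -0.7, 0, 0, 0], [-1.0, 0, -1.0, 0, 0, 0], [-2.0, 0, -1.5, 0, 0, 0], [-1.0, 0, -3.0, 0, 0, 0], [0, 0, -3.5, 0, 0, 0], [0, 0, -3.5, 0, 0, 0], [0, 0, -3.5, 0, 0, 0], [0, 0, -3.5, 0, 0, 0], [0, 0, -3.5, 0, 0, 0], [0, 0, -1.0, 0, 0, 0], [0, 0, 0, 0, 0, 0]]])

```text
clock: 6.25
tool_pos: [433.0, -185.0, 253.3]
tool_rot: [3.141, -0.001, 0.0]
contact_force: [-0.2, 0.4, -1.8]
opening: 15.7
gripper_force: 97.8
```

```bash
python3 - <<'E'
from h import *
print(state()["tool_pos"],state()["contact_force"],state()["torque"],yaw(state()))
s=shot("side");t=shot("top")
for p,uv in((s,(303.6,169.4)),(t,(259.7,174.2))): print("eye@262",ray(p,*uv,262).round(1))
psi=.435; Rz=R.from_euler("z",psi).as_matrix(); H=np.array([655.,192,0])
for e in(20,30,40,50): 
    E=H+Rz@[-24,e,262]; print(e,E.round(1),px(s,E).round(1),px(t,E).round(1))
# hook location now
for p in(s,t):
  for r in spot_point("hook_finger",p)[:2]: print(r["conf"],w(p,r["at"]).round(1))
w_=shot("wrist"); cv2.imwrite("pics/w2.png",w_["img"])
for r in spot_point("hook_finger",w_)[:2]: print("wrist",r["conf"],w(w_,r["at"]).round(1))
c=shot("wrist")
E
```

```text
[ 432.95557239 -184.9592396   253.2626275 ] [-0.15163138  0.37127426 -1.82106565] [0.02454517 0.06865658 0.0236256 ] -0.00033750166078572305
eye@262 [618.3 212.9 262. ]
eye@262 [616.4 214.4 262. ]
20 [624.8 200.  262. ] [306.5 170.7] [266.1 171.6]
30 [620.6 209.1 262. ] [304.6 169.8] [262.1 172.8]
40 [616.4 218.2 262. ] [302.7 168.9] [258.1 174. ]
50 [612.2 227.2 262. ] [300.8 168. ] [254.1 175.2]
0.9 [ 591.5 -169.3  253.9]
0.53 [403.5 -21.5  10.6]
0.73 [ 591.8 -163.8  256.1]
0.66 [401.3 -16.8   8. ]
wrist 0.75 [400.5 -19.9  17. ]
```

View pics/w2.png

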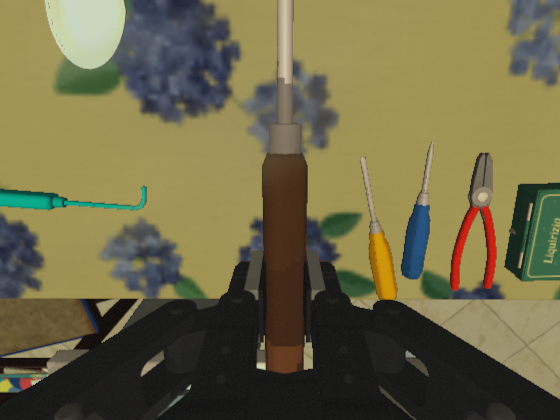

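Call:
arm_command(increments=[[[0, 0, 0, 0, 0, -0.145], [0, 0, 0, 0, 0, -0.145], [0, 0, 0, 0, 0, -0.145], [1.7, -3.0, 0, 0, 0, 0], [1.7, -3.0, 0, 0, 0, 0], [1.7, -3.0, 0, 0, 0, 0], [1.7, -3.0, 0, 0, 0, 0], [1.7, -3.0, 0, 0, 0, 0], [1.7, -3.0, 0, 0, 0, 0], [1.7, -3.0, 0, 0, 0, 0], [1.7, -3.0, 0, 0, 0, 0], [0, 0, 0, 0, 0, 0]]])

```text
clock: 8.1
tool_pos: [455.3, 91.8, 252.9]
tool_rot: [-3.066, -0.683, 0.001]
contact_force: [0.6, 0.2, -1.8]
opening: 15.9
gripper_force: 98.0
```

```bash
cat > look.py <<'E'
from h import *
import sys
s0=state(); print(s0["clock"],s0["tool_pos"].round(1),yaw(s0),s0["contact_force"].round(1))
s=shot("side");t=shot("top")
F=s0["tool_pos"]+R.from_euler("z",yaw(s0)).as_matrix()@[160,18,8]; print("F exp",F.round(1),px(s,F).round(1),px(t,F).round(1))
for p in(s,t):
  for r in spot_point("hook_finger",p)[:3]:
    X=w(p,r["at"])
    if X[2]>60: print("F net",r["conf"],X.round(1),px(p,X).round(1))
  for n in("flap_mid","flap_hinge"):
    for r in spot_point(n,p)[:1]: print(n,r["conf"],w(p,r["at"]).round(1))
u0,v0=map(int,sys.argv[2:4]) if len(sys.argv)>2 else (265,130)
u1,v1=map(int,sys.argv[4:6]) if len(sys.argv)>4 else (220,130)
cv2.imwrite(sys.argv[1],np.hstack([cv2.resize(p["img"][v:v+100,u:u+80],(400,500),interpolation=2) for p,u,v in((s,u0,v0),(t,u1,v1))]))
E
python3 look.py pics/d.png
```

```text
8.1 [455.3  91.8 252.9] 0.4382455222083107 [ 0.6  0.2 -1.8]
F exp [592.6 176.  260.9] [295.8 174. ] [274.3 185.6]
F net 0.8 [592.1 175.6 260.5] [295.6 174.1]
flap_mid 0.57 [651.6 196.4 257.5]
F net 0.65 [456.2  90.8 248.1] [303.  246.9]
flap_mid 0.75 [655.4 195.  262. ]
flap_hinge 0.91 [655.2 192.6 148.7]
```

View pics/d.png

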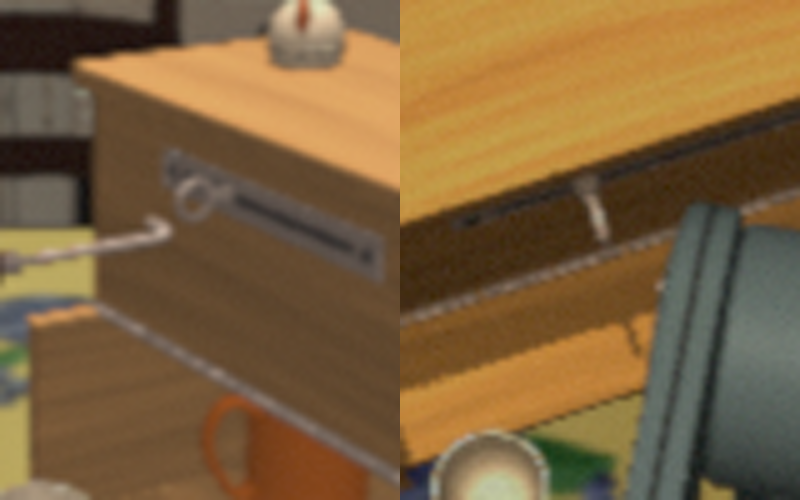

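Call:
arm_command(increments=[[[0.8, 0.1, -0.1, 0, 0, 0], [1.0, 0.1, 0, 0, 0, 0], [1.0, 0.1, 0, 0, 0, 0], [0.7, 0, 0, 0, 0, 0], [0.4, 0, 0, 0, 0, 0], [0, 0, 0, 0, 0, 0]]])

```text
clock: 9.25
tool_pos: [492.3, 103.8, 254.1]
tool_rot: [-3.067, -0.678, 0.001]
contact_force: [0.3, -0.2, -0.5]
opening: 15.7
gripper_force: 98.0
```

```bash
python3 look.py pics/e.png 280 140 240 140
```

```text
9.25 [492.3 103.8 254.1] 0.4351564062810409 [ 0.3 -0.2 -0.5]
F exp [629.8 187.5 262.1] [308.9 171.9] [271.6 170.3]
F net 0.65 [625.6 182.9 256.3] [307.6 174.5]
flap_mid 0.62 [653.1 196.8 259.3]
flap_hinge 0.85 [654.5 195.6 148.1]
flap_mid 0.81 [655.9 197.1 259.9]
flap_hinge 0.7 [654.5 190.4 146.9]
```

View pics/e.png

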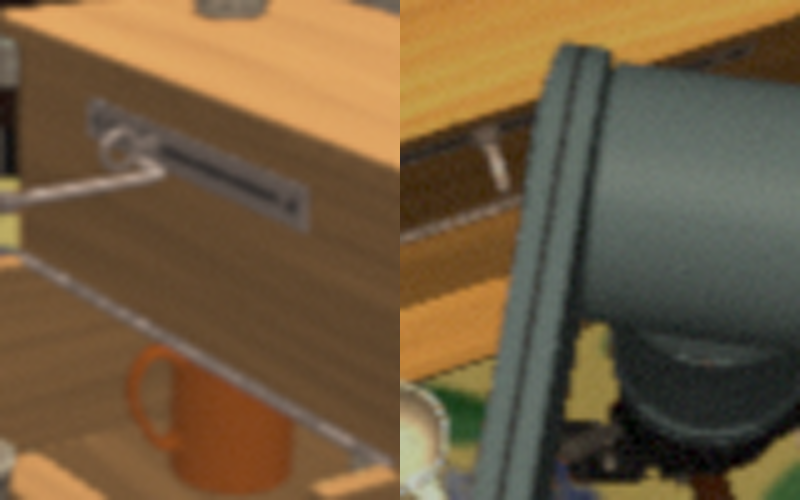

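Call:
arm_command(increments=[[[0, 0, -0.15, 0, 0, 0], [0, -0.3, 0, 0, 0, 0], [0, -0.3, 0, 0, 0, 0], [0, -0.2, 0, 0, 0, 0], [0, -0.2, 0, 0, 0, 0], [0, -0.2, 0, 0, 0, 0], [0, 0, 0, 0, 0, 0]]])

```text
clock: 10.52
tool_pos: [487.1, 114.6, 255.8]
tool_rot: [-3.068, -0.678, 0.0]
contact_force: [-0.4, 0.9, -1.4]
opening: 15.8
gripper_force: 98.0
```

Call:
arm_command(increments=[[[0, -0.2, 0, 0, 0, 0], [0, -0.2, 0, 0, 0, 0], [0, 0, 0, 0, 0, 0]]])

```text
clock: 10.9
tool_pos: [485.4, 118.2, 255.8]
tool_rot: [-3.068, -0.678, 0.0]
contact_force: [-0.1, -0.6, -1.0]
opening: 15.6
gripper_force: 98.0
```

Call:
arm_command(increments=[[[0, -0.2, 0, 0, 0, 0], [0, -0.2, 0, 0, 0, 0], [0, 0, 0, 0, 0, 0]]])

```text
clock: 11.28
tool_pos: [483.7, 121.9, 255.8]
tool_rot: [-3.067, -0.678, 0.0]
contact_force: [0.1, 0.1, -1.2]
opening: 15.7
gripper_force: 98.0
```

```bash
python3 look.py pics/f.png 280 140 240 140
```

```text
11.275 [483.7 121.9 255.8] 0.43501225875397875 [ 0.1  0.1 -1.2]
F exp [621.2 205.6 263.8] [305.  169.5] [263.6 172.5]
F net 0.86 [619.6 204.8 259.6] [304.4 171.1]
flap_mid 0.65 [653.2 194.6 259.4]
flap_hinge 0.97 [654.5 194.1 148.2]
flap_mid 0.75 [476.1 400.   -2.9]
```

View pics/f.png

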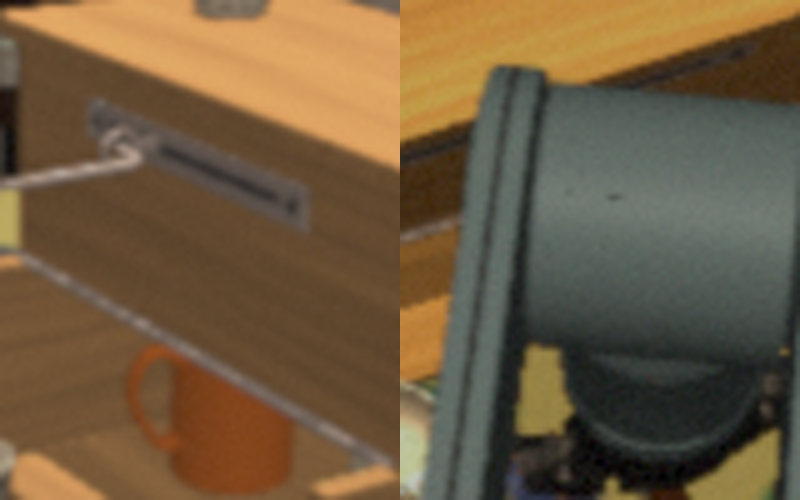

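Side view: the hook tip appears inside the ring at (119,148), with no contact force. I'll go 6 mm deeper and then tug gently.

Call:
arm_command(increments=[[[0, -0.2, 0, 0, 0, 0], [0, -0.2, 0, 0, 0, 0], [0, -0.2, 0, 0, 0, 0], [0, 0, 0, 0, 0, 0], [0, 0, 0, 0, 0, 0]]])

```text
clock: 12.3
tool_pos: [481.3, 127.2, 255.9]
tool_rot: [3.068, 0.678, 0.0]
contact_force: [-0.5, 0.2, -2.0]
opening: 15.6
gripper_force: 98.0
```

Call:
arm_command(increments=[[[-0.1, 0, 0, 0, 0, 0], [-0.1, 0, 0, 0, 0, 0], [-0.1, 0, 0, 0, 0, 0], [0, 0, 0, 0, 0, 0]]])

```text
clock: 12.8
tool_pos: [478.5, 125.9, 255.8]
tool_rot: [-3.068, -0.678, 0.0]
contact_force: [0.5, 0.4, -1.6]
opening: 15.8
gripper_force: 98.0
```

Call:
arm_command(increments=[[[-0.1, 0, 0, 0, 0, 0], [-0.1, 0, 0, 0, 0, 0], [0, 0, 0, 0, 0, 0]]])

```text
clock: 13.18
tool_pos: [476.8, 125.1, 255.8]
tool_rot: [-3.068, -0.678, -0.0]
contact_force: [-0.1, 1.0, -1.3]
opening: 15.8
gripper_force: 98.0
```

Call:
arm_command(increments=[[[-0.1, 0, 0, 0, 0, 0], [-0.1, 0, 0, 0, 0, 0], [0, 0, 0, 0, 0, 0]]])

```text
clock: 13.55
tool_pos: [475.9, 124.6, 256.0]
tool_rot: [-3.067, -0.678, -0.004]
contact_force: [4.7, 2.2, -2.9]
opening: 15.8
gripper_force: 97.8
```

Call:
arm_command(increments=[[[-0.1, 0, 0, 0, 0, 0], [-0.1, 0, 0, 0, 0, 0], [0, 0, 0, 0, 0, 0]]])

```text
clock: 13.92
tool_pos: [475.4, 124.4, 256.3]
tool_rot: [-3.067, -0.677, -0.009]
contact_force: [9.3, 5.8, -4.0]
opening: 16.0
gripper_force: 97.8
```

Hooked: the pull is about 11 N. I'll ease on in half-millimetre steps.

Call:
arm_command(increments=[[[-0.05, 0, 0, 0, 0, 0], [0, 0, 0, 0, 0, 0]]])

```text
clock: 14.18
tool_pos: [474.9, 124.2, 256.3]
tool_rot: [-3.067, -0.677, -0.009]
contact_force: [9.1, 5.7, -5.0]
opening: 15.7
gripper_force: 97.8
```

Call:
arm_command(increments=[[[-0.05, 0, 0, 0, 0, 0], [0, 0, 0, 0, 0, 0]]])

```text
clock: 14.42
tool_pos: [474.1, 123.8, 256.1]
tool_rot: [-3.067, -0.677, -0.007]
contact_force: [8.6, 4.8, -4.8]
opening: 15.4
gripper_force: 97.8
```

Call:
arm_command(increments=[[[-0.1, 0, 0.03, 0, 0, 0], [-0.1, 0, 0.03, 0, 0, 0], [0, 0, 0, 0, 0, 0]]])

```text
clock: 14.8
tool_pos: [471.3, 122.5, 255.2]
tool_rot: [-3.067, -0.677, -0.003]
contact_force: [4.9, 2.3, -4.5]
opening: 15.5
gripper_force: 97.9
```

Call:
arm_command(increments=[[[-0.1, 0, 0.03, 0, 0, 0], [-0.1, 0, 0.03, 0, 0, 0], [0, 0, 0, 0, 0, 0]]])

```text
clock: 15.18
tool_pos: [468.4, 121.2, 254.5]
tool_rot: [3.068, 0.678, -0.001]
contact_force: [2.6, 0.8, -3.2]
opening: 15.4
gripper_force: 97.9
```

Call:
arm_command(increments=[[[-0.1, 0, 0.03, 0, 0, 0], [-0.1, 0, 0.03, 0, 0, 0], [0, 0, 0, 0, 0, 0]]])

```text
clock: 15.55
tool_pos: [466.4, 120.3, 254.1]
tool_rot: [3.068, 0.678, -0.001]
contact_force: [0.0, -0.0, -1.3]
opening: 15.6
gripper_force: 98.3
```

The catch has released and the pull is near zero. Now I'll compute the arc for the rest.

```bash
python3 - <<'E'
import numpy as np
P=lambda a: np.array([-24*np.cos(a)-112*np.sin(a),112*np.cos(a)-24*np.sin(a)])
a=np.linspace(.127,1.591,49); d=np.diff([P(x) for x in a],axis=0)/10
for i,(x,z) in enumerate(d): print(i,round(a[i+1],3),"[%.2f, 0, %.2f, 0, 0, 0]"%(x,-z))
E
```

```text
0 0.158 [-0.33, 0, 0.12, 0, 0, 0]
1 0.188 [-0.32, 0, 0.13, 0, 0, 0]
2 0.218 [-0.32, 0, 0.14, 0, 0, 0]
3 0.249 [-0.32, 0, 0.15, 0, 0, 0]
4 0.279 [-0.31, 0, 0.16, 0, 0, 0]
5 0.31 [-0.31, 0, 0.17, 0, 0, 0]
6 0.34 [-0.30, 0, 0.18, 0, 0, 0]
7 0.371 [-0.29, 0, 0.19, 0, 0, 0]
8 0.401 [-0.29, 0, 0.20, 0, 0, 0]
9 0.432 [-0.28, 0, 0.21, 0, 0, 0]
10 0.462 [-0.28, 0, 0.21, 0, 0, 0]
11 0.493 [-0.27, 0, 0.22, 0, 0, 0]
12 0.524 [-0.26, 0, 0.23, 0, 0, 0]
13 0.554 [-0.26, 0, 0.24, 0, 0, 0]
14 0.584 [-0.25, 0, 0.25, 0, 0, 0]
15 0.615 [-0.24, 0, 0.25, 0, 0, 0]
16 0.646 [-0.23, 0, 0.26, 0, 0, 0]
17 0.676 [-0.22, 0, 0.27, 0, 0, 0]
18 0.706 [-0.22, 0, 0.27, 0, 0, 0]
19 0.737 [-0.21, 0, 0.28, 0, 0, 0]
20 0.768 [-0.20, 0, 0.29, 0, 0, 0]
21 0.798 [-0.19, 0, 0.29, 0, 0, 0]
22 0.828 [-0.18, 0, 0.30, 0, 0, 0]
23 0.859 [-0.17, 0, 0.30, 0, 0, 0]
24 0.89 [-0.16, 0, 0.31, 0, 0, 0]
25 0.92 [-0.15, 0, 0.31, 0, 0, 0]
26 0.95 [-0.14, 0, 0.32, 0, 0, 0]
27 0.981 [-0.13, 0, 0.32, 0, 0, 0]
28 1.011 [-0.12, 0, 0.33, 0, 0, 0]
29 1.042 [-0.11, 0, 0.33, 0, 0, 0]
30 1.072 [-0.10, 0, 0.33, 0, 0, 0]
31 1.103 [-0.09, 0, 0.34, 0, 0, 0]
32 1.134 [-0.08, 0, 0.34, 0, 0, 0]
33 1.164 [-0.07, 0, 0.34, 0, 0, 0]
34 1.194 [-0.06, 0, 0.34, 0, 0, 0]
35 1.225 [-0.05, 0, 0.35, 0, 0, 0]
36 1.256 [-0.04, 0, 0.35, 0, 0, 0]
37 1.286 [-0.03, 0, 0.35, 0, 0, 0]
38 1.316 [-0.02, 0, 0.35, 0, 0, 0]
39 1.347 [-0.01, 0, 0.35, 0, 0, 0]
40 1.378 [0.00, 0, 0.35, 0, 0, 0]
41 1.408 [0.01, 0, 0.35, 0, 0, 0]
42 1.438 [0.02, 0, 0.35, 0, 0, 0]
43 1.469 [0.03, 0, 0.35, 0, 0, 0]
44 1.5 [0.04, 0, 0.35, 0, 0, 0]
45 1.53 [0.05, 0, 0.35, 0, 0, 0]
46 1.56 [0.06, 0, 0.34, 0, 0, 0]
47 1.591 [0.07, 0, 0.34, 0, 0, 0]
```

Call:
arm_command(increments=[[[0, 0, 0.1, 0, 0, 0], [0, 0, 0.1, 0, 0, 0], [0, 0, 0, 0, 0, 0]]])

```text
clock: 15.92
tool_pos: [466.7, 120.4, 251.9]
tool_rot: [-3.068, -0.678, 0.0]
contact_force: [-1.1, 1.1, -1.2]
opening: 15.7
gripper_force: 98.3
```

Call:
arm_command(increments=[[[-0.2, 0, 0.09, 0, 0, 0], [-0.2, 0, 0.09, 0, 0, 0], [-0.2, 0, 0.09, 0, 0, 0], [-0.2, 0, 0.09, 0, 0, 0], [-0.2, 0, 0.1, 0, 0, 0], [0, 0, 0, 0, 0, 0]]])

```text
clock: 16.68
tool_pos: [457.4, 116.2, 247.3]
tool_rot: [-3.068, -0.678, 0.001]
contact_force: [-0.5, 0.3, -1.1]
opening: 15.5
gripper_force: 98.3
```

Call:
arm_command(increments=[[[-0.2, 0, 0.1, 0, 0, 0], [-0.2, 0, 0.1, 0, 0, 0], [-0.2, 0, 0.1, 0, 0, 0], [-0.2, 0, 0.12, 0, 0, 0], [-0.2, 0, 0.12, 0, 0, 0], [0, 0, 0, 0, 0, 0]]])

```text
clock: 17.42
tool_pos: [448.4, 112.0, 241.9]
tool_rot: [-3.068, -0.677, 0.001]
contact_force: [0.2, -1.0, -1.2]
opening: 15.7
gripper_force: 98.2
```

```bash
python3 look.py pics/g.png 260 150 240 140
```

```text
17.425 [448.4 112.  241.9] 0.4347298101116698 [ 0.2 -1.  -1.2]
F exp [585.9 195.7 249.9] [292.6 175.7] [266.  188.7]
F net 0.7 [582.3 191.3 246.8] [291.4 177.3]
flap_mid 0.74 [619.2 181.4 251.4]
flap_hinge 0.81 [656.4 193.4 151. ]
flap_mid 0.89 [620.2 177.  256.1]
flap_hinge 0.55 [656.7 193.4 145.8]
```

View pics/g.png

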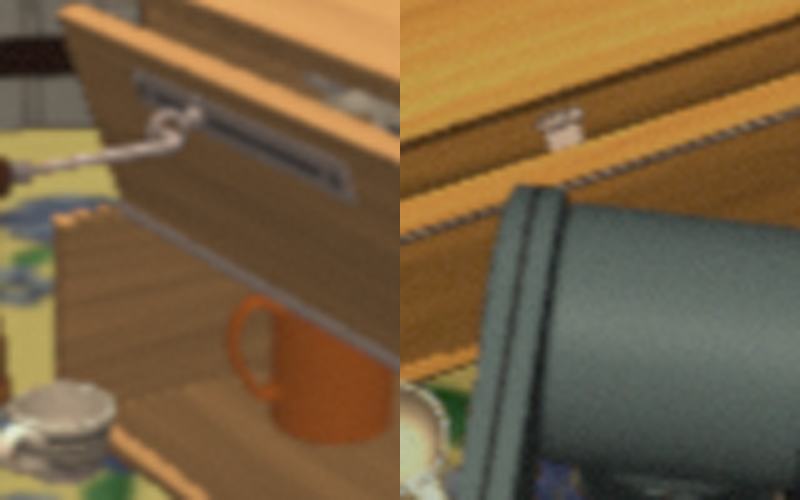

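Side view: the flap is about 0.33 rad open, with the hook well inside the ring at (170,130). I'll follow the arc on.

Call:
arm_command(increments=[[[-0.29, 0, 0.2, 0, 0, 0], [-0.29, 0, 0.21, 0, 0, 0], [-0.28, 0, 0.22, 0, 0, 0], [-0.28, 0, 0.22, 0, 0, 0], [-0.27, 0, 0.23, 0, 0, 0], [-0.26, 0, 0.23, 0, 0, 0], [-0.26, 0, 0.24, 0, 0, 0], [-0.25, 0, 0.25, 0, 0, 0]]])

```text
clock: 18.82
tool_pos: [428.7, 102.7, 223.8]
tool_rot: [3.068, 0.678, -0.0]
contact_force: [-0.8, 0.8, -2.1]
opening: 15.7
gripper_force: 98.2
```

Call:
arm_command(increments=[[[-0.24, 0, 0.25, 0, 0, 0], [-0.23, 0, 0.26, 0, 0, 0], [-0.22, 0, 0.27, 0, 0, 0], [-0.22, 0, 0.27, 0, 0, 0], [-0.21, 0, 0.28, 0, 0, 0], [-0.2, 0, 0.29, 0, 0, 0], [-0.19, 0, 0.29, 0, 0, 0], [0, 0, 0, 0, 0, 0]]])

```text
clock: 19.82
tool_pos: [414.6, 96.4, 204.5]
tool_rot: [-3.067, -0.678, 0.002]
contact_force: [-1.9, -0.7, -2.7]
opening: 15.7
gripper_force: 98.0
```

```bash
cat > q.py <<'E'
from h import *
s0=state();t=shot("side")
F=R.from_euler("z",-.435).as_matrix()@(s0["tool_pos"]-[655,192,150])+[160,18,8]; a=np.arctan2(-F[0],F[2])-.211
print(s0["clock"],"F hutch",F.round(1),"alpha",a,"rad",np.hypot(F[0],F[2]),s0["contact_force"].round(1),s0["torque"].round(2))
for p in (t,shot("top")):
  for n in("flap_mid","hook_finger"):
    for r in spot_point(n,p)[:2]:
      X=R.from_euler("z",-.435).as_matrix()@(w(p,r["at"])-[655,192,150]); print(n,round(r["conf"],2),X.round(1),"th",np.arctan2(-X[0],X[2])-(.211 if n[0]=="h" else 0))
E
python3 q.py
```

```text
19.825 F hutch [-98.3  32.6  62.5] alpha 0.7934351348116367 rad 116.50188119558142 [-1.9 -0.7 -2.7] [-0.37  0.59  0.06]
flap_mid 0.69 [-83.6   1.   70.1] th 0.8728912995915511
hook_finger 0.61 [-98.   32.6  57.4] th 0.8296391206310344
hook_finger 0.54 [-317.5  -88.1 -142. ] th 1.7803122033789822
```

Call:
arm_command(increments=[[[-0.18, 0, 0.3, 0, 0, 0], [-0.17, 0, 0.3, 0, 0, 0], [-0.16, 0, 0.31, 0, 0, 0], [-0.15, 0, 0.31, 0, 0, 0], [-0.14, 0, 0.32, 0, 0, 0], [-0.13, 0, 0.32, 0, 0, 0], [-0.12, 0, 0.33, 0, 0, 0], [-0.11, 0, 0.33, 0, 0, 0], [-0.1, 0, 0.33, 0, 0, 0]]])

```text
clock: 21.25
tool_pos: [403.6, 91.1, 176.1]
tool_rot: [-3.068, -0.678, 0.0]
contact_force: [-1.2, -1.2, -3.1]
opening: 15.7
gripper_force: 98.0
```

Call:
arm_command(increments=[[[-0.09, 0, 0.34, 0, 0, 0], [-0.08, 0, 0.34, 0, 0, 0], [-0.07, 0, 0.34, 0, 0, 0], [-0.06, 0, 0.34, 0, 0, 0], [-0.05, 0, 0.35, 0, 0, 0], [-0.04, 0, 0.35, 0, 0, 0], [-0.03, 0, 0.35, 0, 0, 0], [-0.02, 0, 0.35, 0, 0, 0], [0, 0, 0, 0, 0, 0]]])

```text
clock: 22.38
tool_pos: [399.6, 89.3, 148.5]
tool_rot: [-3.067, -0.678, 0.001]
contact_force: [-1.9, -0.6, -3.8]
opening: 15.4
gripper_force: 97.8
```

```bash
python3 q.py
```

```text
22.375 F hutch [-114.9   32.5    6.5] alpha 1.303392976546142 rad 115.06731727719783 [-1.9 -0.6 -3.8] [-0.39  0.61 -0.01]
flap_mid 0.9 [-109.     1.4   17.8] th 1.4092160775904394
hook_finger 0.9 [-117.1   30.8    1.8] th 1.3447796548842146
hook_finger 0.66 [-317.3  -88.5 -138. ] th 1.769870671314572
flap_mid 0.6 [-106.1    3.2   21.9] th 1.3675475355565319
```

Call:
arm_command(increments=[[[0, 0, 0.3, 0, 0, 0], [0, 0, 0.3, 0, 0, 0], [0.01, 0, 0.3, 0, 0, 0], [0.02, 0, 0.3, 0, 0, 0], [0.03, 0, 0.3, 0, 0, 0], [0.03, 0, 0.25, 0, 0, 0], [0.03, 0, 0.2, 0, 0, 0], [0, 0, 0, 0, 0, 0]]])

```text
clock: 23.68
tool_pos: [400.8, 89.8, 129.2]
tool_rot: [-3.068, -0.678, 0.0]
contact_force: [-0.5, -0.7, -4.6]
opening: 15.6
gripper_force: 97.8
```

Call:
arm_command(increments=[[[0.03, 0, 0.2, 0, 0, 0], [0.03, 0, 0.2, 0, 0, 0], [0, 0, 0, 0, 0, 0]]])

```text
clock: 24.05
tool_pos: [401.7, 90.2, 125.4]
tool_rot: [-3.068, -0.678, -0.001]
contact_force: [-0.2, 0.2, -3.8]
opening: 15.9
gripper_force: 98.0
```

Call:
arm_command(increments=[[[0.03, 0, 0.15, 0, 0, 0], [0.03, 0, 0.15, 0, 0, 0], [0, 0, 0, 0, 0, 0]]])

```text
clock: 24.42
tool_pos: [402.3, 90.4, 122.4]
tool_rot: [3.068, 0.677, 0.001]
contact_force: [0.3, 0.1, -0.7]
opening: 15.6
gripper_force: 98.3
```

```bash
python3 q.py
```

```text
24.425 F hutch [-112.    32.3  -19.6] alpha 1.5327676278089495 rad 113.72359050132407 [ 0.3  0.1 -0.7] [0.01 0.02 0.  ]
flap_mid 0.73 [-114.9    2.1   -2.6] th 1.5931904920347923
flap_mid 0.7 [   0.4    0.4 -152.7] th -3.138910097257522
hook_finger 0.91 [-114.7   32.9  -21.9] th 1.5486700548077692
hook_finger 0.61 [-316.5  -86.9 -139.6] th 1.7750544663815142
flap_mid 0.66 [-111.9    1.4   -0.3] th 1.573719135170306
```

The flap is down and the finger is unloaded. I'll centre the finger in the ring and slide it out to the right.

Call:
arm_command(increments=[[[0, 0, 0.15, 0, 0, 0], [0, 0, 0.15, 0, 0, 0], [0, 0.2, 0, 0, 0, 0], [0, 0.2, 0, 0, 0, 0], [0, 0.2, 0, 0, 0, 0], [0, 0, 0, 0, 0, 0]]])

```text
clock: 25.48
tool_pos: [404.6, 84.7, 119.3]
tool_rot: [3.068, 0.677, 0.0]
contact_force: [0.7, 0.2, -1.1]
opening: 15.7
gripper_force: 98.3
```

Call:
arm_command(increments=[[[0, 0.3, 0, 0, 0, 0], [0, 0.3, 0, 0, 0, 0], [0, 0.3, 0, 0, 0, 0], [0, 0.4, 0, 0, 0, 0], [0, 0.4, 0, 0, 0, 0], [0, 0.4, 0, 0, 0, 0], [0, 0.4, 0, 0, 0, 0], [0, 0, 0, 0, 0, 0]]])

```text
clock: 26.48
tool_pos: [415.2, 61.9, 119.3]
tool_rot: [3.068, 0.677, 0.0]
contact_force: [0.7, 0.2, -1.5]
opening: 16.0
gripper_force: 98.3
```

```bash
python3 look.py pics/i.png 240 170 230 150
```

```text
26.475 [415.2  61.9 119.3] 0.43436523754266043 [ 0.7  0.2 -1.5]
F exp [552.7 145.6 127.3] [282.  224.4] [285.1 217.4]
F net 0.84 [551.7 145.3 124.5] [281.6 225.4]
flap_mid 0.97 [552.  148.6 146. ]
flap_hinge 0.59 [656.4 196.  149.9]
flap_mid 0.8 [556.5 145.  149.8]
flap_hinge 0.7 [657.9 195.3 146.4]
```

View pics/i.png

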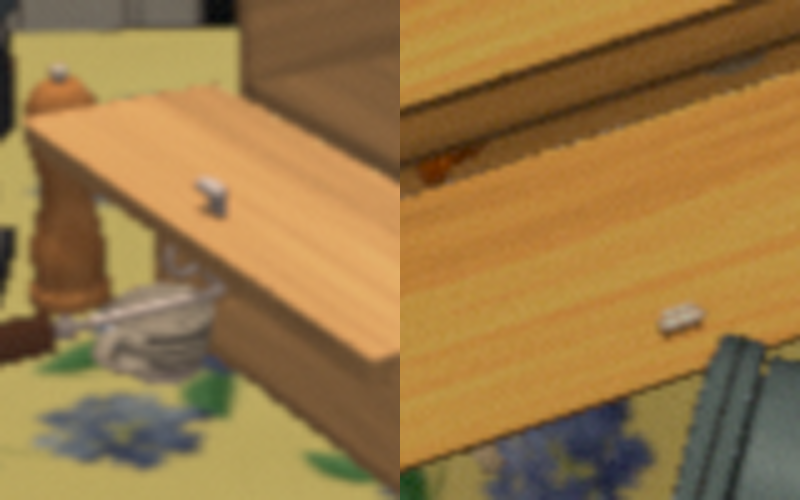

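The flap lies level, and the hook at side crop (220,290) is clear of the ring. I'll withdraw it.

Call:
arm_command(increments=[[[-0.5, 0, 0, 0, 0, 0], [-1.5, 0, 0, 0, 0, 0], [-2.0, 0, 0, 0, 0, 0], [-2.0, 0, 0, 0, 0, 0], [-2.0, 0, 0, 0, 0, 0], [0, 2.5, 0, 0, 0, 0], [0, 3, 0, 0, 0, 0], [0, 3, 0, 0, 0, 0], [0, 0, 0, 0, 0, 0.145], [0, 0, 0, 0, 0, 0.145], [0, 0, 0, 0, 0, 0.144], [0, 0, 0, 0, 0, 0]]])

```text
clock: 28.38
tool_pos: [377.3, -48.6, 119.3]
tool_rot: [-3.142, -0.003, 0.001]
contact_force: [-0.4, 0.6, -1.0]
opening: 15.6
gripper_force: 98.3
```

```bash
python3 -c "
from h import *
print(state()['tool_pos'],yaw(state())); go([450,-160,5],0)"
```

```text
[377.30893178 -48.59758553 119.26388959] 0.0018150762705999818
shift cm [ 7.25 11.15 11.42] turn z 0.0018 full rotvec [-0.     0.     0.002]
```

Call:
arm_command(increments=[[[1.8, 2.8, 0, 0, 0, 0], [1.8, 2.8, 0, 0, 0, 0], [1.8, 2.8, 0, 0, 0, 0], [1.85, 2.75, 0, 0, 0, 0], [0, 0, 2.5, 0, 0, 0], [0, 0, 2.5, 0, 0, 0], [0, 0, 2.5, 0, 0, 0], [0, 0, 2.0, 0, 0, 0], [0, 0, 1.0, 0, 0, 0], [0, 0, 0.4, 0, 0, 0], [0, 0, 0.2, 0, 0, 0], [0, 0, 0, 0, 0, 0]]])

```text
clock: 29.88
tool_pos: [451.2, -160.2, 8.8]
tool_rot: [3.141, 0.002, 0.001]
contact_force: [-0.3, -0.4, -1.0]
opening: 15.9
gripper_force: 98.4
```

Call:
arm_command(increments=[[[0, 0, 0.15, 0, 0, 0], [0, 0, 0.15, 0, 0, 0], [0, 0, 0, 0, 0, 0]]])

```text
clock: 30.25
tool_pos: [450.8, -160.0, 5.3]
tool_rot: [-3.142, -0.001, 0.0]
contact_force: [0.1, 0.2, -1.8]
opening: 15.5
gripper_force: 98.4
```

Call:
arm_command(increments=[[[0, 0, 0.1, 0, 0, 0], [0, 0, 0.05, 0, 0, 0], [0, 0, 0, 0, 0, 0]]])

```text
clock: 30.62
tool_pos: [450.8, -160.0, 3.9]
tool_rot: [-3.142, -0.001, 0.0]
contact_force: [-1.3, 0.5, -0.2]
opening: 15.9
gripper_force: 98.8
```

Call:
arm_command(increments=[[[0, 0, 0, 0, 0, 0], [0, 0, 0, 0, 0, 0], [0, 0, 0, 0, 0, 0], [0, 0, 0, 0, 0, 0], [0, 0, 0, 0, 0, 0]]], jaw=-0.3)

```text
clock: 31.25
tool_pos: [450.8, -160.0, 3.8]
tool_rot: [-3.142, -0.001, -0.0]
contact_force: [0.8, 0.3, -0.9]
opening: 55.4
gripper_force: 0.0
```

Call:
arm_command(increments=[[[0, 0, -1, 0, 0, 0], [0, 0, -2, 0, 0, 0], [0, 0, -3, 0, 0, 0], [0, 0, -4, 0, 0, 0], [-2, 0, -4, 0, 0, 0], [-3, 0, -4, 0, 0, 0], [-3, 0, -2, 0, 0, 0], [0, 0, 0, 0, 0, 0], [0, 0, 0, 0, 0, 0], [0, 0, 0, 0, 0, 0]]])

```text
clock: 32.5
tool_pos: [371.1, -159.9, 203.2]
tool_rot: [-3.141, -0.002, 0.001]
contact_force: [-0.5, 0.3, -0.2]
opening: 55.4
gripper_force: 0.0
```

```bash
python3 - <<'E'
from h import *
for n in("side","top"):
    p=shot(n)
    if n=="side": cv2.imwrite("pics/z.png",cv2.resize(p["img"][110:390,150:480],None,fx=2.1,fy=2.1,interpolation=2))
    for t in ["hook_rod","hook_finger","flap_mid","cup_small","spoon_rest","pepper_mill"]:
        for r in spot_point(t,p)[:2]: print(n,t,round(r["conf"],2),w(p,r["at"]).round())
s=state();print(s["clock"],s["tool_pos"],s["opening"],s["contact_force"])
E
```

```text
side hook_rod 0.69 [ 447. -159.   -3.]
side hook_rod 0.67 [395. 144.   0.]
side hook_finger 0.9 [ 609. -143.    7.]
side hook_finger 0.68 [405. -22.   9.]
side flap_mid 0.95 [550. 145. 148.]
side cup_small 0.63 [521. 274.  -1.]
side spoon_rest 0.93 [610.  11.  -1.]
side pepper_mill 0.78 [470. 394.   4.]
top hook_rod 0.87 [ 453. -160.   -1.]
top hook_rod 0.75 [397. 141.  -2.]
top hook_finger 0.67 [398. -17.   7.]
top hook_finger 0.51 [ 609. -139.    6.]
top flap_mid 0.65 [558. 145. 148.]
top flap_mid 0.58 [ 610. -141.   10.]
top cup_small 0.45 [522. 270.   1.]
top spoon_rest 0.97 [609.  10.   1.]
top spoon_rest 0.71 [ 456. -161.   -4.]
top pepper_mill 0.6 [473. 401.  -2.]
33.2 [ 370.82219569 -160.0869017   203.84944019] 55.466157278598466 [-0.30980382 -0.67406988 -0.522949  ]
```

View pics/z.png

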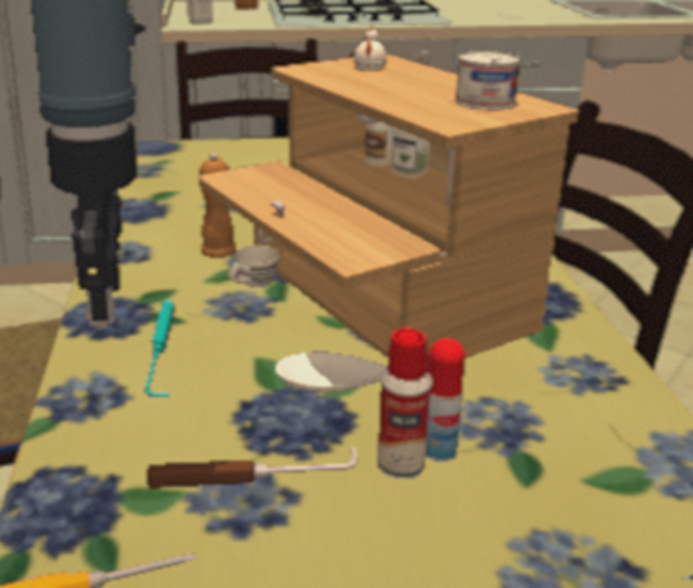

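The picture shows the flap level, the rod flat on the open table at (200,472), the bystanders where they stood, and the robot clear of everything.

```bash
python3 -c "
from bench import sign_off
print(sign_off())"
```

```text
the job is handed in; nothing more can be done
None
```

The flap is open and resting level, the hook rod lies flat on the open table, and the cup, spoon rest and pepper mill are where they stood; the job was handed in at about 33 s, and no verdict came back.

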